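# Right the two fallen vases on the console table

## Robot

A 6-joint arm with a two-finger parallel gripper is mounted at the origin on the work surface. World frame = base frame: x ahead of the robot, y to its left, z up, the work surface at z = 0. Lengths are in m, angles in rad, forces in N, time in s.
With the tool pointing down it reaches from about 0.225 to 0.875 m from the base axis. Payload 3.4 kg.
Tool frame: the origin (TCP) lies at the very end of the fingers, on their centre line; the grasp point (between the pads) lies manip.grip_point_offset behind it (manip.grip_point_offset is the distance from the TCP to the grasp point, in m); z points along the fingers, y is the line along which they close (so a half turn about z gives the same grasp; the last joint's range is limited). The gripper opens to 85 mm and grips with 20 to 120 N. Pads are 22 mm wide; open, the fingers measure 114 mm over their backs; the gripper's body (76 mm by 85 mm) begins 54 mm behind the grasp point. The pads swing forward as they close: fully open they stand 13 mm farther back than shut.
Start: joints at [-1.252, 0.276, 1.505, -0, 1.361, -0.121], TCP at [0.245, -0.52, 0.231] pointing down, gripper open.
Joint ranges: [-2.89, 2.89], [-0.75, 2.08], [0.22, 2.7], [-1.18, 4.32], [0.11, 2.71], [-2.7, 2.7]. Speed limits (rad/s): [2.57, 2.57, 3.14, 3.14, 3.14, 3.14].

## Interface

Orientations are given as a unit quaternion [w, x, y, z].
In Python, from rig import manip gives the robot as it stands.
- The arm moves only by the shell command python3 -m pendant 'ROWS' [FORCE]. ROWS is JSON, a list of rows, each an object of numbers: "jaw": the opening, from -1 (shut) to 1 (fully open); "tx", "ty", "tz": the shift along the world's x, y, z in cm; "ax", "ay", "az": the turn, a rotation vector about the world's x, y, z in degrees. In form: [{"jaw": .., "tx": .., "ty": .., "tz": .., "ax": .., "ay": .., "az": ..}, ...]. A call has 1 to 10 rows; each row is the pose to reach, as a shift and turn from the pose commanded when the call began; what a row does not reach only later rows make up. A row lasts 1/8 s, in which the tool goes at most 62.5 mm and 10.7 degrees, less where a joint would pass 70% of its speed; a pose out of reach is approached as far as the arm can. A call with a gripper value outside its range is refused whole. The fingers move at their own pace and stop on an object; FORCE is the grip in N (left out, the last holds). Time passes only in rows, so rows that repeat a pose let the fingers close. It gives the time, the measured TCP pose, the force, the opening and the grip force at its end, in the units of the state.
- manip.get_state(): the state, without advancing time (a new reading comes with each control period).
- manip.get_image(name): name is "scene" or "top" or "wrist"; returns a dict with "pixels" (400x640x3 uint8, blue, green, red), "depth" (400x640 float32, m along the optical axis (not along the pixel's ray), 0 where there is no reading), "fx", "fy", "cx", "cy" (pixels), "pose" (4x4, takes a point from camera to world coordinates). Camera axes: x right, y down, z forward; pixel columns grow to the right and rows downward; lengths in m; the calibration is good to about 2 mm. A picture is of the moment at which its call begins.
- manip.sign_off(): hands the job in; it is judged then, once.
The state is a dict: "clock": time; "qpos": joint angles; "qd": joint speeds; "effort": joint torques, N m; "position": TCP position; "ee_rot": TCP orientation; "contact_force": force on the tool from outside, world axes, zero at the start; "moment": the same for the moment, N m; "width": finger opening in m; "gripper_force": force on a finger pad.
Only numpy, scipy, OpenCV 4.12 (cv2) and the standard library are available. Lean on these libraries where they do the work, as an engineer would, in place of code of your own. Each camera call takes 0.05 s, during which the arm holds its last target. There are 200 camera calls.

## Task

The two square white vases have toppled over on the console table. Stand both upright on the wooden tray, each in the middle of one of its empty round ends: the tall one at the end nearer the brass urn, the short one at the other end. They are thin ceramic, so grip them lightly and set them down softly, and leave everything else standing where it is.

Things in the scene. Friction and masses are not known exactly. Their poses are not given: they have to be found in the camera images.
- tall_vase: tall fallen vase, thin white ceramic, 0.2 kg, lying on a flat side: square body 46 x 46 mm, 115 mm high, shoulder to 130 mm, round neck 24 mm wide (lip 32 mm) up to the mouth at 180 mm. A light grip of 20 to 30 N per finger is safe; twice that, or a knock or drop, breaks it. Origin on its axis at half height (90 mm from base and mouth); z axis from base to mouth, x and y square to the flat sides
- short_vase: short fallen vase, thin white ceramic, 0.2 kg, lying on a flat side, as fragile as the tall one: square body 56 x 56 mm, 76 mm high, shoulder to 88 mm, round neck 38 mm wide (lip 46 mm) up to the mouth at 120 mm. Origin on its axis at half height (60 mm from base and mouth); z axis from base to mouth, x and y square to the flat sides
- tray: fixed long wooden tray with half-round ends, 528 mm long over the rims (568 mm with its grips), 188 mm wide; floor 12 mm thick, rim 26 mm high over the table; a stack of two books, 134 x 200 mm, tops at 57 mm over the table, fills its middle; both round ends are empty. Origin at the centre of its underside, y along its length (towards the left as seen by the robot), z up
- tray_left (a point): centre of the tray's empty round end on the left (+y), on the upper face of the floor (12 mm above the table); clear floor radius about 76 mm, books begin 70 mm from here
- tray_right (a point): the same at the tray's right (-y) end
- urn: fixed round-bellied brass urn, 180 mm in diameter, 200 mm high; stands beside the left or the right end of the tray; origin at the centre of its underside
- bowl: fixed open marble bowl of beach pebbles, 180 mm in diameter, 75 mm high; stands beside the other end of the tray; origin at the centre of its underside
- dish: bystander: small brass bowl, 84 mm in diameter, 34 mm high, on top of the books; origin at the centre of its underside
- candle: bystander: off-white pillar candle, 66 mm in diameter, 80 mm high, standing between the fallen vases; origin at the centre of its underside
- coasters: bystander: stack of cork coasters, 90 mm in diameter, 28 mm high, behind the tray; origin at the centre of its underside
- jar: bystander: amber glass jar with a wooden lid, 72 mm in diameter, 90 mm high; origin at the centre of its underside
- box: bystander: wooden box, 75 x 120 mm, 40 mm high; origin at the centre of its underside
- round_vase: bystander: round-bellied white vase, 92 mm in diameter, 130 mm high, standing behind the tray; not one of the fallen ones; origin at the centre of its underside
Things that resemble listed ones, but are neither listed nor needed, are in the scene too. What is shaped like the tall_vase but blue or orange is not meant. What is shaped like the short_vase but purple is not meant.

How it is judged:
By the outcome, as a careful person would: the job done as asked, in the order asked, and still so for the second after the job is handed in, with the robot touching nothing.
It also fails if it takes over 67 s, if anything falls off the work surface, if the arm or the gripper's body presses on something with over 40 N, if the wrist force passes 120 N, or if a joint passes its speed limit or range.

## Working session

There is one attempt and no reset: what is moved stays moved. The work goes in short steps, Python scripts to look and compute and a shell command to move; the robot and the scene stay as the last step left them, time stands still between calls to the robot, and variables do not carry over. Pictures are saved under pics/ and viewed, at most 10 in all, crops included, and the job is handed in when it is done.

```bash
mkdir -p pics; python3 - <<'E'
from rig import manip
import cv2,numpy as np
for n in("top","scene"):
    i=manip.get_image(n);cv2.imwrite(f"pics/{n}0.png",i["pixels"]);np.savez(f"{n}0.npz",**i)
s=manip.get_state();print(s,manip.grip_point_offset)
E
```

```text
{'clock': 0.1, 'qpos': array([-1.25203512e+00,  2.76534087e-01,  1.50599815e+00,  1.76222064e-05,
        1.36065867e+00, -1.21001794e-01]), 'qd': array([-8.16910252e-04, -1.68097440e-03, -4.29020320e-03, -1.79082287e-03,
        9.78251948e-04,  7.11537963e-05]), 'effort': array([ 1.08541662e-03, -4.17699194e+01, -2.46404493e+01, -1.96977958e-04,
        5.82134351e-03,  8.59533202e-06]), 'position': array([ 0.24464973, -0.51985975,  0.2305282 ]), 'ee_rot': array([-7.96075096e-04,  9.75923393e-01,  2.18112110e-01, -7.03151222e-05]), 'contact_force': array([ 0.39352974, -0.20718967, -0.42298161]), 'moment': array([-0.04376653, -0.02988725, -0.0165164 ]), 'gripper_force': 0.0, 'width': 0.08543579381480482} 0.0187
```

View pics/top0.png

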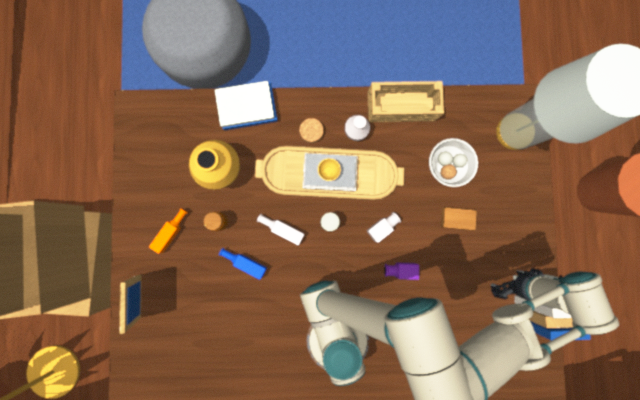

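View pics/scene0.png

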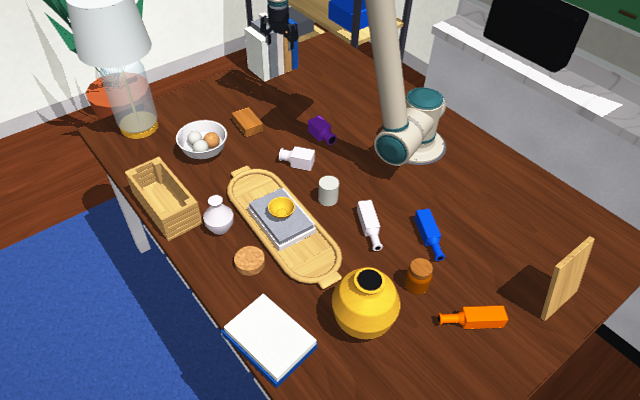

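The top view shows the tall vase at about (282,230), with its mouth up-left at (260,217). The short vase is at about (384,228), with its mouth up-right at (397,217). The tray spans (256–403, 148–198). The urn is to the left (+y), so the tall vase goes to tray_left and the short one to tray_right.

```bash
cat > h.py <<'E'
import numpy as np,cv2
def pts(i):
    d=i["depth"];v,u=np.mgrid[:400,:640]
    c=np.stack([(u-i["cx"])/i["fx"]*d,(v-i["cy"])/i["fy"]*d,d,np.ones_like(d)],-1)
    return (c@np.asarray(i["pose"]).T)[...,:3]
E
python3 - <<'E'
from h import *
np.set_printoptions(precision=4,suppress=True)
t=np.load("top0.npz");s=np.load("scene0.npz");P=pts(t);S=pts(s)
for n,I,Q in(("top",t,P),("scene",s,S)):
    hsv=cv2.cvtColor(I["pixels"],cv2.COLOR_BGR2HSV);w=(hsv[...,1]<60)&(hsv[...,2]>110)&(Q[...,2]>.006)
    if n=="top": cs={'tall':(245,305,205,250),'short':(362,405,205,245)}
    else: cs={'tall':(355,385,198,252),'short':(275,318,145,172)}
    for k,(a,b,c,d) in cs.items():
        q=Q[c:d,a:b][w[c:d,a:b]]; xy=q[:,:2].astype(np.float32)
        r=cv2.minAreaRect(xy);m=xy.mean(0);U=np.linalg.svd(xy-m)[2][0]
        if len(q): 
            p=(xy-m)@U;o=(xy-m)@np.array([-U[1],U[0]])
            print(n,k,len(q),m,"ax",U,np.degrees(np.arctan2(U[1],U[0])),"ext",p.min(),p.max(),o.min(),o.max(),"zmax",q[:,2].max(),"rect",r)
# tray: from points with height 0.02-0.03
hsv=cv2.cvtColor(t["pixels"],cv2.COLOR_BGR2HSV)
m=(P[...,2]>.018)&(P[...,2]<.034);mm=np.zeros_like(m);mm[140:204,252:408]=m[140:204,252:408]
q=P[mm][:,:2].astype(np.float32);print("tray",len(q),cv2.minAreaRect(q))
for k,(u,v) in dict(left=(275,171),right=(383,176),candle=(331,222),jar=(213,221),urn=(207,158),bowl=(453,162),coast=(311,130),rv=(358,127),box=(460,219),purple=(405,271),dish=(331,170),blue=(243,264)).items(): print(k,P[v,u])
o=t["pixels"][140:280,200:440];cv2.imwrite("pics/c.png",cv2.resize(o,(800,466),interpolation=cv2.INTER_CUBIC))
E
```

```text
top tall 517 [0.4166 0.198 ] ax [-0.465  -0.8853] -117.70789 ext -0.101328164 0.09518133 -0.0235211 0.058351863 zmax 1.4329497056268063 rect ((0.4155977964401245, 0.19633151590824127), (0.20721355080604553, 0.07448529452085495), 74.62921142578125)
top short 476 [ 0.4167 -0.1738] ax [-0.3956  0.9184] 113.30221 ext -0.07878706 0.2362044 -0.10971069 0.040524274 zmax 1.4329497056268063 rect ((0.4013577401638031, -0.08249406516551971), (0.0963367223739624, 0.3272520899772644), 8.75961971282959)
scene tall 663 [0.4297 0.208 ] ax [0.675  0.7378] 47.54771 ext -0.090995036 1.0135927 -0.11475399 0.038532477 zmax 1.2216847624396001 rect ((0.7661160230636597, 0.5281715989112854), (1.1094365119934082, 0.08655741810798645), 43.468177795410156)
scene short 587 [ 0.4264 -0.1671] ax [ 0.5818 -0.8133] -54.419548 ext -0.049919277 0.0723088 -0.050681345 0.025030315 zmax 0.06300382870100352 rect ((0.4258480966091156, -0.1803268939256668), (0.07522066682577133, 0.1218121126294136), 46.86942672729492)
tray 1750 ((0.6431288123130798, 0.015145450830459595), (0.5670478940010071, 0.214796245098114), 85.25628662109375)
left [0.6408 0.2255 0.0121]
right [ 0.6144 -0.1892  0.0072]
candle [0.4407 0.0191 0.0797]
jar [0.453  0.4422 0.0867]
urn [0.6595 0.4314 0.2019]
bowl [ 0.6573 -0.4479  0.0463]
coast [0.7934 0.0847 0.0293]
rv [ 0.7746 -0.0822  0.131 ]
box [ 0.4423 -0.4669  0.0392]
purple [ 0.2564 -0.2488  0.0555]
dish [0.6326 0.0138 0.0651]
blue [0.2945 0.3432 0.0487]
```

View pics/c.png

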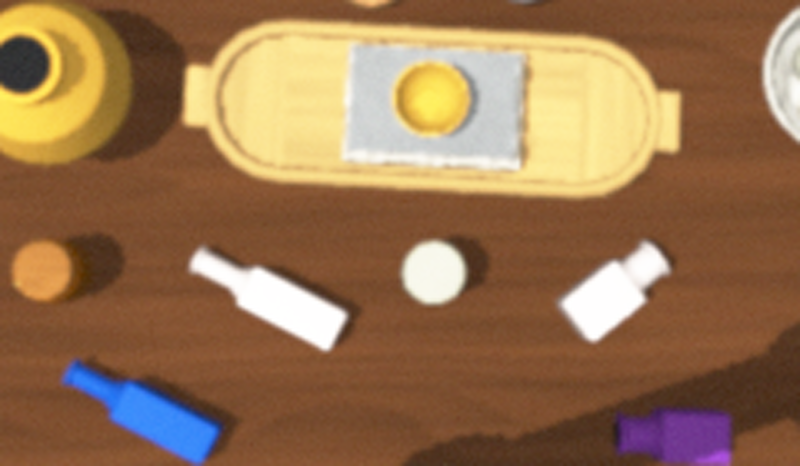

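The enlarged crop shows both vases clearly. The tall one runs from its base at crop (338,333) to its mouth at (200,258), the short one from its base at (577,323) to its mouth at (657,258). Next I'll fit them precisely.

```bash
python3 - <<'E'
from h import *
from scipy.optimize import minimize
np.set_printoptions(precision=4,suppress=True)
t=np.load("top0.npz");s=np.load("scene0.npz");P=pts(t);S=pts(s)
print("mm/px",P[225,300,2],1000*(1.43)/t["fx"])
def prof(k):
    if k=='tall': L=[(-.09,.023),(.025,.023),(.04,.012),(.085,.012),(.085,.016),(.09,.016)]
    else: L=[(-.06,.028),(.016,.028),(.028,.019),(.055,.019),(.055,.023),(.06,.023)]
    return np.array(L+[(a,-b) for a,b in L[::-1]],np.float32)
for n,I,Q in(("top",t,P),("scene",s,S)):
    hsv=cv2.cvtColor(I["pixels"],cv2.COLOR_BGR2HSV);w=(hsv[...,1]<70)&(hsv[...,2]>100)&(Q[...,2]>.015)&(Q[...,2]<.07)
    for k,c,r,th in(('tall',(.43,.208),.13,115),('short',(.43,-.17),.09,-45)):
        q=Q[w&(np.hypot(Q[...,0]-c[0],Q[...,1]-c[1])<r)];pl=prof(k)
        def cost(x):
            e=np.array([np.cos(x[2]),np.sin(x[2])]);d=q[:,:2]-x[:2]
            a=d@e;o=d@np.array([-e[1],e[0]])
            ds=[-cv2.pointPolygonTest(pl,(float(A),float(O)),True) for A,O in zip(a,o)]
            return np.mean(np.clip(ds,0,.015))+0
        # tie-break with mean centering is implicit: outline is filled by the points
        best=min((minimize(cost,[*c,np.radians(b)],method="Nelder-Mead",options=dict(initial_simplex=[[*c,np.radians(b)],[c[0]+.02,c[1],np.radians(b)],[c[0],c[1]+.02,np.radians(b)],[*c,np.radians(b+15)]])) for b in(th,th+20,th-20)),key=lambda f:f.fun)
        x=best.x;e=np.array([np.cos(x[2]),np.sin(x[2])]);d=q[:,:2]-x[:2];a=d@e;o=d@np.array([-e[1],e[0]])
        print(n,k,len(q),x[:2],np.degrees(x[2]),best.fun,"axial",a.min(),a.max(),"lat",o.min(),o.max(),"ztop",np.percentile(q[:,2],[50,95]))
hsv=cv2.cvtColor(t["pixels"],cv2.COLOR_BGR2HSV)
m=(P[...,2]>.006)&(P[...,2]<.1)&(np.hypot((P[...,0]-.635)/.14,(P[...,1]-.015)/.31)<1.05)
m=cv2.morphologyEx(m.astype(np.uint8),cv2.MORPH_OPEN,np.ones((3,3)))
nn,l,st,_=cv2.connectedComponentsWithStats(m);b=l==1+st[1:,4].argmax()
q=P[b][:,:2].astype(np.float32);print("tray",len(q),cv2.minAreaRect(q),q.mean(0))
bk=b&(P[...,2]>.045)&(P[...,2]<.064);print("books",cv2.minAreaRect(P[bk][:,:2].astype(np.float32)))
E
```

```text
mm/px 0.0008424738468524318 3.826488668274872
top tall 511 [0.4215 0.2081] 61.70246041699007 9.075784053354581e-07 axial -0.08970541061297507 0.09003716058887606 lat -0.02304916988361756 0.02302815544670728 ztop [0.0449 0.0505]
top short 465 [ 0.4196 -0.183 ] -53.50615170783658 9.836849345955798e-07 axial -0.05989327282510815 0.06025204501325611 lat -0.02811876877051302 0.02800556468582478 ztop [0.0539 0.0601]
scene tall 658 [0.4266 0.2099] 61.15587134804618 2.9683768420868006e-05 axial -0.0917092907387182 0.09096613174541818 lat -0.024144461976907762 0.02594854490449605 ztop [0.0425 0.0489]
scene short 539 [ 0.4253 -0.1807] -53.404165263620264 0.00010187795700190903 axial -0.06036067742891303 0.061640028762689536 lat -0.04150729366762447 0.034280633898394544 ztop [0.0477 0.0585]
tray 6322 ((0.6306344270706177, 0.016010016202926636), (0.5671637654304504, 0.1884416937828064), 85.85392761230469) [0.6285 0.0167]
books ((0.6295350790023804, 0.01813945174217224), (0.18784849345684052, 0.12866449356079102), 85.73748779296875)
```

```bash
cat >> h.py <<'E'
from scipy.spatial.transform import Rotation as Ro
def pose(grip,az,al,back,ysign=1,lying=True,off=.0187):
    """grip point, azimuth of vase 'mouth' dir (lying) / tool heading (upright), tilt al deg -> TCP, R"""
    a=np.radians(az);m=np.array([np.cos(a),np.sin(a),0]);z=np.array([0,0,1.]);al=np.radians(al)
    zt=-z*np.cos(al)-m*np.sin(al) if lying else m*np.cos(al)-z*np.sin(al)
    y=ysign*np.array([m[1],-m[0],0]);x=np.cross(y,zt)
    return np.array(grip)+(off-back)*zt,Ro.from_matrix(np.c_[x,y,zt])
def rows(tgt,frm=None):
    from rig import manip
    s=manip.get_state();p,R=tgt
    p0,R0=frm if frm else (s["position"],Ro.from_quat(np.roll(s["ee_rot"],-1)))
    print("t cm",np.round((p-p0)*100,2),"a deg",np.round((R*R0.inv()).as_rotvec(degrees=True),1))
E
python3 - <<'E'
from h import *
g=[.423-.015*.477,.2085-.015*.879,.028]
A=pose(g,61.5,20,.13);rows(A);rows(pose(g,61.5,20,0),A);print(A[0])
E
```

```text
t cm [18.94 74.86 -9.79] a deg [-14.   14.7  35.9]
t cm [ -2.12  -3.91 -12.22] a deg [0. 0. 0.]
[0.43400893 0.22876879 0.13258779]
```

```bash
python3 -m pendant '[{"jaw":1,"tx":6,"ty":6,"tz":2},{"jaw":1,"tx":9,"ty":12,"tz":2},{"jaw":1,"tx":10,"ty":18,"tz":2,"az":5},{"jaw":1,"tx":11,"ty":24,"tz":2,"az":10},{"jaw":1,"tx":12,"ty":30,"tz":2,"az":15},{"jaw":1,"tx":13,"ty":36,"tz":2,"ax":-3,"ay":3,"az":20},{"jaw":1,"tx":14,"ty":42,"tz":2,"ax":-5,"ay":5,"az":25},{"jaw":1,"tx":15,"ty":48,"tz":2,"ax":-8,"ay":8,"az":30},{"jaw":1,"tx":16,"ty":54,"tz":2,"ax":-11,"ay":11,"az":33},{"jaw":1,"tx":17,"ty":60,"tz":2,"ax":-14,"ay":14.7,"az":35.9}]' 25; python3 - <<'E'
from h import *
g=[.423-.015*.477,.2085-.015*.879,.028]
rows(pose(g,61.5,20,.13))
E
```

```text
t cm [18.94 74.86 -9.79] a deg [-14.   14.7  35.9]invalid input at $[0]: expected keys jaw, tx, ty, tz, ax, ay, az
```

```bash
python3 -m pendant '[{"jaw":1,"tx":6,"ty":6,"tz":2,"ax":0,"ay":0,"az":0},{"jaw":1,"tx":9,"ty":12,"tz":2,"ax":0,"ay":0,"az":0},{"jaw":1,"tx":10,"ty":18,"tz":2,"ax":0,"ay":0,"az":5},{"jaw":1,"tx":11,"ty":24,"tz":2,"ax":0,"ay":0,"az":10},{"jaw":1,"tx":12,"ty":30,"tz":2,"ax":0,"ay":0,"az":15},{"jaw":1,"tx":13,"ty":36,"tz":2,"ax":-3,"ay":3,"az":20},{"jaw":1,"tx":14,"ty":42,"tz":2,"ax":-5,"ay":5,"az":25},{"jaw":1,"tx":15,"ty":48,"tz":2,"ax":-8,"ay":8,"az":30},{"jaw":1,"tx":16,"ty":54,"tz":2,"ax":-11,"ay":11,"az":33},{"jaw":1,"tx":17,"ty":60,"tz":2,"ax":-14,"ay":14.7,"az":35.9}]' 25; python3 - <<'E'
from h import *
g=[.423-.015*.477,.2085-.015*.879,.028]
rows(pose(g,61.5,20,.13))
E
```

```text
clock: 1.35
position: [0.4127, 0.0689, 0.2517]
ee_rot: [0.091, 0.846, 0.504, -0.149]
contact_force: [1.6, -0.8, 0.8]
width: 0.0856
gripper_force: 0.0
t cm [  2.13  15.98 -11.91] a deg [ 0.2  0.1 -0.1]
```

```bash
python3 -m pendant '[{"jaw":1,"tx":1,"ty":5,"tz":-2,"ax":0,"ay":0,"az":0},{"jaw":1,"tx":1.5,"ty":10,"tz":-5,"ax":0,"ay":0,"az":0},{"jaw":1,"tx":2,"ty":14,"tz":-9,"ax":0,"ay":0,"az":0},{"jaw":1,"tx":2.1,"ty":16,"tz":-11.9,"ax":0,"ay":0,"az":0},{"jaw":1,"tx":2.1,"ty":16,"tz":-11.9,"ax":0,"ay":0,"az":0},{"jaw":1,"tx":2.1,"ty":16,"tz":-11.9,"ax":0,"ay":0,"az":0}]'; python3 - <<'E'
from h import *
from rig import manip
i=manip.get_image("wrist");cv2.imwrite("pics/w1.png",i["pixels"])
Q=pts(i);hsv=cv2.cvtColor(i["pixels"],cv2.COLOR_BGR2HSV)
w=(hsv[...,1]<60)&(hsv[...,2]>110)&(Q[...,2]>.036)&(Q[...,2]<.056)&(np.hypot(Q[...,0]-.42,Q[...,1]-.2)<.12)
print(cv2.minAreaRect(Q[w][:,:2].astype(np.float32)),w.sum(),np.median(Q[w][:,2]))
g=[.423-.015*.477,.2085-.015*.879,.028]
rows(pose(g,61.5,20,0))
E
```

```text
clock: 2.1
position: [0.4339, 0.2262, 0.1331]
ee_rot: [0.09, 0.847, 0.503, -0.149]
contact_force: [-0.6, -0.6, 0.1]
width: 0.0854
gripper_force: 0.0
((0.4231433570384979, 0.2100234031677246), (0.1785116344690323, 0.04609699547290802), 61.634647369384766) 5258 0.0446908693475533
t cm [ -2.14  -3.65 -12.31] a deg [0.  0.2 0. ]
```

View pics/w1.png

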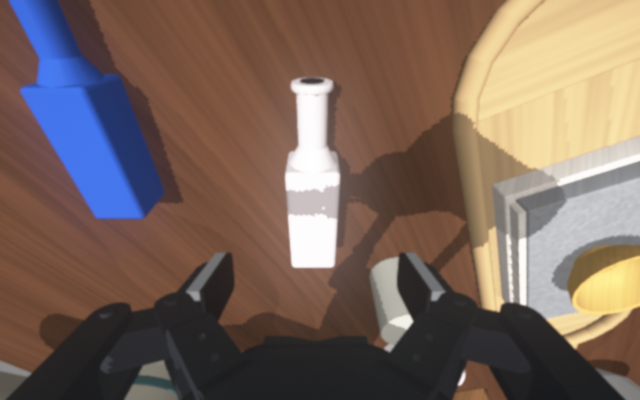

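The wrist view shows the tall vase centred between the fingers (axis at column 313), with the blue vase and the candle clear of them. The wrist fit agrees with my estimate, so I'll descend and grip.

```bash
python3 -m pendant '[{"jaw":1,"tx":-0.7,"ty":-1.2,"tz":-4.1,"ax":0,"ay":0,"az":0},{"jaw":1,"tx":-1.4,"ty":-2.4,"tz":-8.2,"ax":0,"ay":0,"az":0},{"jaw":1,"tx":-1.8,"ty":-3,"tz":-10.3,"ax":0,"ay":0,"az":0},{"jaw":1,"tx":-2.1,"ty":-3.6,"tz":-12.3,"ax":0,"ay":0,"az":0},{"jaw":1,"tx":-2.1,"ty":-3.6,"tz":-12.3,"ax":0,"ay":0,"az":0},{"jaw":1,"tx":-2.1,"ty":-3.6,"tz":-12.3,"ax":0,"ay":0,"az":0}]'; python3 -m pendant '[{"jaw":0.4,"tx":0,"ty":0,"tz":0,"ax":0,"ay":0,"az":0},{"jaw":0.2,"tx":0,"ty":0,"tz":0,"ax":0,"ay":0,"az":0},{"jaw":0.1,"tx":0,"ty":0,"tz":0,"ax":0,"ay":0,"az":0},{"jaw":0,"tx":0,"ty":0,"tz":0,"ax":0,"ay":0,"az":0},{"jaw":-0.1,"tx":0,"ty":0,"tz":0,"ax":0,"ay":0,"az":0},{"jaw":-0.2,"tx":0,"ty":0,"tz":0,"ax":0,"ay":0,"az":0},{"jaw":-1,"tx":0,"ty":0,"tz":0,"ax":0,"ay":0,"az":0},{"jaw":-1,"tx":0,"ty":0,"tz":0,"ax":0,"ay":0,"az":0}]' 25
```

```text
clock: 2.9
position: [0.414, 0.191, 0.0107]
ee_rot: [0.089, 0.847, 0.503, -0.147]
contact_force: [0.0, -0.4, -0.7]
width: 0.0855
gripper_force: 0.0
clock: 3.9
position: [0.4128, 0.1913, 0.0097]
ee_rot: [0.089, 0.847, 0.503, -0.148]
contact_force: [-0.4, 1.8, 5.6]
width: 0.0459
gripper_force: 26.8
```

```bash
cat >> h.py <<'E'
def save_grasp(name,c,az):
    from rig import manip
    s=manip.get_state();R=Ro.from_quat(np.roll(s["ee_rot"],-1));a=np.radians(az)
    m=np.array([np.cos(a),np.sin(a),0]);V=np.c_[[0,0,1.],np.cross(m,[0,0,1.]),m] # vase x=up,y,z=m
    Rv=Ro.from_matrix(V);np.savez(name,off=R.inv().apply(np.array(c)-s["position"]),q=(R.inv()*Rv).as_quat())
def place(name,c,head):
    g=np.load(name);a=np.radians(head);m=np.array([np.cos(a),np.sin(a),0]);z=np.array([0,0,1.])
    Rv=Ro.from_matrix(np.c_[-m,np.cross(m,z),z]);R=Rv*Ro.from_quat(g["q"]).inv()
    return np.array(c)-R.apply(g["off"]),R
E
python3 - <<'E'
from h import *
from rig import manip
save_grasp("tall.npz",(.4231,.21,.023),61.6)
A=place("tall.npz",(.50,.21,.25),61.6);rows(A);print(A[0])
B=place("tall.npz",(.643,.1856,.16),12);rows(B,A);print(B[0],B[1].as_matrix())
E
```

```text
t cm [ 9.34  3.05 21.9 ] a deg [ 79.2 -42.8  -0. ]
[0.50621131 0.22180678 0.22861813]
t cm [14.98 -3.33 -9.  ] a deg [ -0.   -0.  -49.6]
[0.65601699 0.18852206 0.13861813] [[ 0.33403996  0.20619541  0.91972863]
 [ 0.06849467 -0.97850884  0.19449659]
 [ 0.94006691 -0.00197312 -0.34098434]]
```

```bash
python3 -m pendant '[{"jaw":-1,"tx":0,"ty":0,"tz":1,"ax":0,"ay":0,"az":0},{"jaw":-1,"tx":0,"ty":0,"tz":3,"ax":0,"ay":0,"az":0},{"jaw":-1,"tx":0,"ty":0,"tz":6,"ax":0,"ay":0,"az":0},{"jaw":-1,"tx":0,"ty":0,"tz":10,"ax":0,"ay":0,"az":0},{"jaw":-1,"tx":0,"ty":0,"tz":14,"ax":0,"ay":0,"az":0},{"jaw":-1,"tx":0,"ty":0,"tz":17,"ax":0,"ay":0,"az":0},{"jaw":-1,"tx":0,"ty":0,"tz":19,"ax":0,"ay":0,"az":0},{"jaw":-1,"tx":0,"ty":0,"tz":20,"ax":0,"ay":0,"az":0},{"jaw":-1,"tx":0,"ty":0,"tz":20,"ax":0,"ay":0,"az":0}]'
```

```text
clock: 5.03
position: [0.4128, 0.1909, 0.2094]
ee_rot: [0.089, 0.847, 0.503, -0.148]
contact_force: [0.1, -0.4, -2.2]
width: 0.0459
gripper_force: 26.2
```

```bash
python3 -m pendant '[{"jaw":-1,"tx":1,"ty":0.3,"tz":1,"ax":4,"ay":-2,"az":0},{"jaw":-1,"tx":2,"ty":0.6,"tz":2,"ax":11,"ay":-6,"az":0},{"jaw":-1,"tx":3,"ty":1,"tz":2,"ax":19,"ay":-10.3,"az":0},{"jaw":-1,"tx":4,"ty":1.3,"tz":2,"ax":27,"ay":-14.6,"az":0},{"jaw":-1,"tx":5,"ty":1.6,"tz":2,"ax":35,"ay":-18.9,"az":0},{"jaw":-1,"tx":6,"ty":2,"tz":2,"ax":43,"ay":-23.2,"az":0},{"jaw":-1,"tx":7,"ty":2.3,"tz":2,"ax":50,"ay":-27,"az":0},{"jaw":-1,"tx":8,"ty":2.6,"tz":2,"ax":56,"ay":-30.3,"az":0},{"jaw":-1,"tx":9,"ty":3,"tz":2,"ax":60,"ay":-32.4,"az":0},{"jaw":-1,"tx":9.3,"ty":3,"tz":2,"ax":62,"ay":-33.5,"az":0}]'; python3 - <<'E'
from h import *
from rig import manip
print(manip.get_state()["qpos"])
rows(place("tall.npz",(.643,.1856,.16),12))
E
```

```text
clock: 6.28
position: [0.5048, 0.2202, 0.2269]
ee_rot: [-0.22, 0.778, 0.461, 0.365]
contact_force: [0.5, 0.3, -2.6]
width: 0.0457
gripper_force: 26.3
[-0.26032755  0.10818183  2.11514745  1.08314504  1.01343922 -0.41898232]
t cm [15.13 -3.17 -8.83] a deg [ 11.9 -16.4 -49.1]
```

```bash
python3 -m pendant '[{"jaw":-1,"tx":1,"ty":0,"tz":0,"ax":1,"ay":-1.5,"az":-4.5},{"jaw":-1,"tx":3,"ty":-0.5,"tz":0,"ax":2.5,"ay":-3.5,"az":-10.5},{"jaw":-1,"tx":5,"ty":-1,"tz":-1,"ax":4.2,"ay":-5.8,"az":-17.4},{"jaw":-1,"tx":7,"ty":-1.5,"tz":-2,"ax":5.9,"ay":-8.1,"az":-24.3},{"jaw":-1,"tx":9,"ty":-2,"tz":-3,"ax":7.5,"ay":-10.4,"az":-31},{"jaw":-1,"tx":11,"ty":-2.5,"tz":-4,"ax":9,"ay":-12.5,"az":-37.5},{"jaw":-1,"tx":13,"ty":-2.8,"tz":-6,"ax":10.3,"ay":-14.2,"az":-42.6},{"jaw":-1,"tx":14.5,"ty":-3,"tz":-7.5,"ax":11.4,"ay":-15.7,"az":-47},{"jaw":-1,"tx":15.1,"ty":-3.2,"tz":-8.8,"ax":11.9,"ay":-16.4,"az":-49.1},{"jaw":-1,"tx":15.1,"ty":-3.2,"tz":-8.8,"ax":11.9,"ay":-16.4,"az":-49.1}]'; python3 -m pendant '[{"jaw":-1,"tx":0,"ty":0,"tz":0,"ax":0,"ay":0,"az":0},{"jaw":-1,"tx":0,"ty":0,"tz":0,"ax":0,"ay":0,"az":0}]'; python3 - <<'E'
from h import *
from rig import manip
print(manip.get_state()["qpos"])
rows(place("tall.npz",(.643,.1856,.102),12))
i=manip.get_image("wrist");cv2.imwrite("pics/w2.png",i["pixels"]);np.savez("w2.npz",**i)
i=manip.get_image("scene");cv2.imwrite("pics/s2.png",cv2.resize(i["pixels"][100:360,160:480],(800,600)));np.savez("s2.npz",**i)
E
```

```text
clock: 7.52
position: [0.655, 0.1902, 0.1358]
ee_rot: [-0.059, 0.817, 0.087, 0.567]
contact_force: [-0.3, 0.6, -1.5]
width: 0.0456
gripper_force: 26.5
clock: 7.78
position: [0.6567, 0.1885, 0.1429]
ee_rot: [-0.058, 0.813, 0.085, 0.572]
contact_force: [-0.7, 0.3, -1.9]
width: 0.046
gripper_force: 26.5
[ 0.14869242  0.49783113  2.42077456  3.07746188  1.00353793 -1.55871572]
t cm [-0.07  0.   -6.23] a deg [0.2 0.2 0. ]
```

View pics/s2.png

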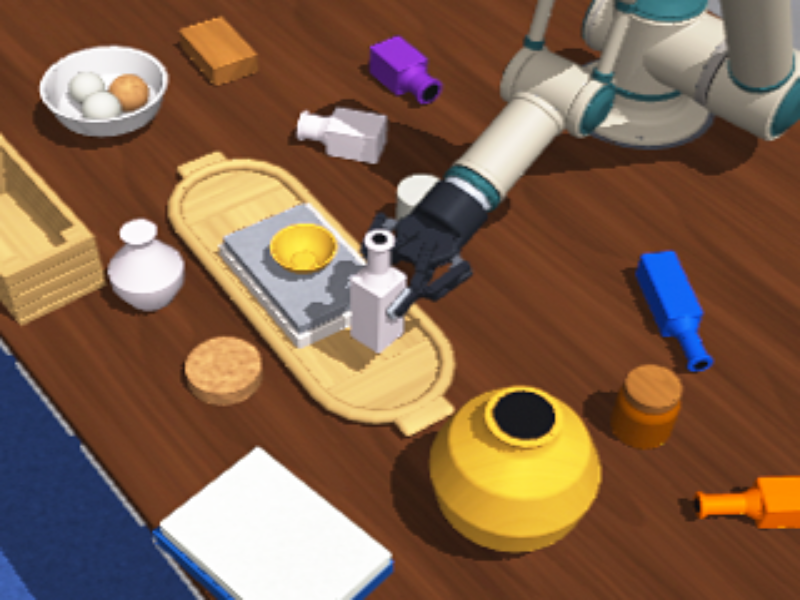

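The scene crop shows the tall vase upright in the gripper above the left round end, clear of the books and the urn. I'll check its tilt numerically before lowering.

```bash
cat >> h.py <<'E'
def upr(i,c,r,bands):
    Q=pts(i);hsv=cv2.cvtColor(i["pixels"],cv2.COLOR_BGR2HSV)
    w=(hsv[...,1]<70)&(hsv[...,2]>90)&(np.hypot(Q[...,0]-c[0],Q[...,1]-c[1])<r)
    for a,b in bands:
        q=Q[w&(Q[...,2]>a)&(Q[...,2]<b)]
        if len(q)>3: print((a,b),len(q),"med",np.median(q,0),"min",q.min(0),"max",q.max(0))
E
python3 - <<'E'
from h import *
np.set_printoptions(precision=4,suppress=True)
for f in("s2","w2"): upr(np.load(f+".npz"),(.643,.1856),.05,[(.25,.30),(.24,.26),(.21,.235),(.16,.19),(.12,.15),(.08,.1)])
E
```

```text
(0.25, 0.3) 58 med [0.6484 0.1885 0.2521] min [0.6307 0.1711 0.2501] max [0.662  0.2035 0.2574]
(0.24, 0.26) 73 med [0.6487 0.1899 0.2515] min [0.6304 0.1711 0.2408] max [0.662  0.2035 0.2574]
(0.21, 0.235) 58 med [0.6522 0.1937 0.2218] min [0.6374 0.1826 0.2102] max [0.6588 0.1984 0.235 ]
(0.16, 0.19) 231 med [0.6586 0.2022 0.1791] min [0.6041 0.1408 0.1601] max [0.6737 0.2125 0.19  ]
(0.12, 0.15) 110 med [0.6662 0.2006 0.1367] min [0.6333 0.1692 0.1205] max [0.6736 0.2213 0.15  ]
(0.08, 0.1) 88 med [0.6649 0.2039 0.0906] min [0.6243 0.1706 0.0804] max [0.6742 0.2122 0.1   ]
(0.25, 0.3) 1221 med [0.6321 0.1835 0.2512] min [0.6269 0.1706 0.25  ] max [0.6554 0.2021 0.2524]
(0.24, 0.26) 4611 med [0.6321 0.1835 0.2477] min [0.6263 0.1703 0.24  ] max [0.6554 0.2021 0.2524]
(0.21, 0.235) 4891 med [0.6333 0.1837 0.224 ] min [0.6303 0.1741 0.21  ] max [0.6449 0.1976 0.235 ]
(0.16, 0.19) 8235 med [0.6234 0.1824 0.1814] min [0.613  0.1558 0.16  ] max [0.6689 0.2133 0.19  ]
(0.12, 0.15) 3001 med [0.6216 0.1813 0.1375] min [0.6172 0.1596 0.12  ] max [0.6297 0.2043 0.15  ]
```

```bash
python3 -m pendant '[{"jaw":-1,"tx":0,"ty":0,"tz":-1,"ax":0,"ay":0,"az":0},{"jaw":-1,"tx":0,"ty":0,"tz":-2.5,"ax":0,"ay":0,"az":0},{"jaw":-1,"tx":0,"ty":0,"tz":-4,"ax":0,"ay":0,"az":0},{"jaw":-1,"tx":0,"ty":0,"tz":-4.8,"ax":0,"ay":0,"az":0},{"jaw":-1,"tx":0,"ty":0,"tz":-5.2,"ax":0,"ay":0,"az":0},{"jaw":-1,"tx":0,"ty":0,"tz":-5.4,"ax":0,"ay":0,"az":0},{"jaw":-1,"tx":0,"ty":0,"tz":-5.4,"ax":0,"ay":0,"az":0},{"jaw":-1,"tx":0,"ty":0,"tz":-5.4,"ax":0,"ay":0,"az":0}]'; python3 - <<'E'
from h import *
rows(place("tall.npz",(.643,.1856,.102),12))
E
```

```text
clock: 8.88
position: [0.6568, 0.189, 0.0879]
ee_rot: [-0.058, 0.814, 0.085, 0.572]
contact_force: [0.4, 0.6, -2.1]
width: 0.0456
gripper_force: 26.6
t cm [-0.08 -0.05 -0.72] a deg [0.2 0.2 0. ]
```

```bash
python3 -m pendant '[{"jaw":-1,"tx":0,"ty":0,"tz":-0.15,"ax":0.2,"ay":0.2,"az":0},{"jaw":-1,"tx":0,"ty":0,"tz":-0.3,"ax":0.2,"ay":0.2,"az":0},{"jaw":-1,"tx":0,"ty":0,"tz":-0.4,"ax":0.2,"ay":0.2,"az":0},{"jaw":-1,"tx":0,"ty":0,"tz":-0.4,"ax":0.2,"ay":0.2,"az":0}]'; python3 -m pendant '[{"jaw":-1,"tx":0,"ty":0,"tz":-0.1,"ax":0,"ay":0,"az":0},{"jaw":-1,"tx":0,"ty":0,"tz":-0.1,"ax":0,"ay":0,"az":0},{"jaw":-1,"tx":0,"ty":0,"tz":-0.1,"ax":0,"ay":0,"az":0}]';python3 -m pendant '[{"jaw":-1,"tx":0,"ty":0,"tz":-0.1,"ax":0,"ay":0,"az":0},{"jaw":-1,"tx":0,"ty":0,"tz":-0.1,"ax":0,"ay":0,"az":0},{"jaw":-1,"tx":0,"ty":0,"tz":-0.1,"ax":0,"ay":0,"az":0}]'
```

```text
clock: 9.38
position: [0.6567, 0.1889, 0.0831]
ee_rot: [-0.06, 0.815, 0.084, 0.57]
contact_force: [-0.1, -0.2, -1.7]
width: 0.0456
gripper_force: 26.6
clock: 9.75
position: [0.6567, 0.189, 0.0823]
ee_rot: [-0.06, 0.815, 0.084, 0.57]
contact_force: [0.4, 0.1, -1.3]
width: 0.0454
gripper_force: 26.6
clock: 10.12
position: [0.6569, 0.189, 0.0821]
ee_rot: [-0.06, 0.814, 0.084, 0.571]
contact_force: [-1.3, 0.3, 1.9]
width: 0.0456
gripper_force: 26.9
```

```bash
python3 -m pendant '[{"jaw":0.2,"tx":0,"ty":0,"tz":0,"ax":0,"ay":0,"az":0},{"jaw":0.4,"tx":0,"ty":0,"tz":0,"ax":0,"ay":0,"az":0},{"jaw":0.7,"tx":0,"ty":0,"tz":0,"ax":0,"ay":0,"az":0},{"jaw":1,"tx":0,"ty":0,"tz":0,"ax":0,"ay":0,"az":0},{"jaw":1,"tx":0,"ty":0,"tz":0,"ax":0,"ay":0,"az":0},{"jaw":1,"tx":0,"ty":0,"tz":0,"ax":0,"ay":0,"az":0}]'; python3 -m pendant '[{"jaw":1,"tx":-0.9,"ty":-0.2,"tz":0.35,"ax":0,"ay":0,"az":0},{"jaw":1,"tx":-2.8,"ty":-0.6,"tz":1,"ax":0,"ay":0,"az":0},{"jaw":1,"tx":-5.5,"ty":-1.2,"tz":2,"ax":0,"ay":0,"az":0},{"jaw":1,"tx":-8.2,"ty":-1.7,"tz":3,"ax":0,"ay":0,"az":0},{"jaw":1,"tx":-11,"ty":-2.3,"tz":4.5,"ax":0,"ay":0,"az":0},{"jaw":1,"tx":-12,"ty":-2.5,"tz":7.5,"ax":0,"ay":0,"az":0},{"jaw":1,"tx":-13,"ty":-2.7,"tz":12,"ax":0,"ay":0,"az":0},{"jaw":1,"tx":-13,"ty":-2.7,"tz":17,"ax":0,"ay":0,"az":0}]'; python3 - <<'E'
from h import *
from rig import manip
np.set_printoptions(precision=4,suppress=True)
i=manip.get_image("scene");np.savez("s3.npz",**i);j=manip.get_image("top");cv2.imwrite("pics/a3.png",np.hstack([i["pixels"][100:360,160:480],j["pixels"][100:360,200:450]]))
upr(i,(.643,.1856),.05,[(.18,.21),(.15,.17),(.1,.12),(.04,.08)])
S=pose((.421,-.182,.032),-53.5,30,.13,-1);print(S[0]);rows(S);print(manip.get_state()["qpos"])
E
```

```text
clock: 10.88
position: [0.6567, 0.1889, 0.0813]
ee_rot: [-0.06, 0.815, 0.084, 0.57]
contact_force: [0.4, -0.7, 0.7]
width: 0.0855
gripper_force: 0.0
clock: 11.88
position: [0.5245, 0.1617, 0.2474]
ee_rot: [-0.06, 0.816, 0.084, 0.568]
contact_force: [1.3, 0.2, -0.3]
width: 0.0857
gripper_force: 0.0
(0.18, 0.21) 67 med [0.6502 0.1942 0.1911] min [0.633  0.1728 0.1803] max [0.6621 0.206  0.1973]
(0.15, 0.17) 42 med [0.6531 0.197  0.1591] min [0.6405 0.181  0.1501] max [0.6588 0.2017 0.1688]
(0.1, 0.12) 88 med [0.6647 0.2062 0.1097] min [0.6217 0.1701 0.1004] max [0.6731 0.2157 0.1195]
(0.04, 0.08) 160 med [0.6633 0.2057 0.0597] min [0.6198 0.1733 0.04  ] max [0.6732 0.216  0.0798]
[ 0.4541 -0.2267  0.1284]
t cm [ -7.23 -38.9  -13.1 ] a deg [-45.4  17.2 108.9]
[ 0.112   0.0397  2.5407  2.9975  0.6838 -1.4903]
```

View pics/a3.png

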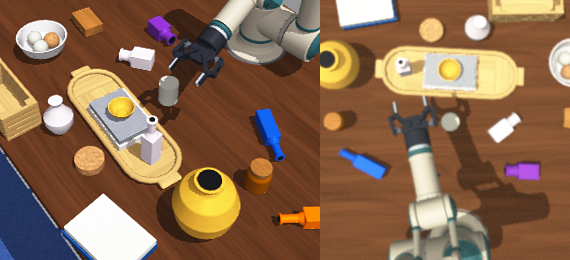

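The left panel shows the tall vase upright at about (150,140) in the tray's left end, and nothing else has moved. To avoid the q4 limit I'll back the wrist out the way it came, then go to the short vase.

```bash
python3 - <<'E'
from h import *
U=pose((.46,.16,.27),61.5,20,0,1,False);rows(U);print(U[0])
L=pose((.42,.12,.25),61.5,20,0);rows(L,U)
M=pose((.42,-.02,.25),10,20,0);rows(M,L)
S=pose((.421,-.182,.032),-53.5,30,.13,1);rows(S,M)
E
python3 -m pendant '[{"jaw":1,"tx":-1,"ty":0,"tz":0.5,"ax":-1,"ay":1,"az":5},{"jaw":1,"tx":-2,"ty":0.2,"tz":1,"ax":-2,"ay":2,"az":12},{"jaw":1,"tx":-3,"ty":0.5,"tz":1.5,"ax":-2.5,"ay":3,"az":20},{"jaw":1,"tx":-4,"ty":1,"tz":1.5,"ax":-3,"ay":4,"az":28},{"jaw":1,"tx":-5,"ty":1.3,"tz":1.5,"ax":-4,"ay":5,"az":36},{"jaw":1,"tx":-5.5,"ty":1.5,"tz":1.5,"ax":-4,"ay":5,"az":43},{"jaw":1,"tx":-5.5,"ty":1.5,"tz":1.5,"ax":-4,"ay":5,"az":49},{"jaw":1,"tx":-5.5,"ty":1.5,"tz":1.5,"ax":-4,"ay":5,"az":49}]'
python3 - <<'E'
from h import *
from rig import manip
print(manip.get_state()["qpos"])
rows(pose((.42,.12,.25),61.5,20,0))
E
```

```text
t cm [-5.81  1.31  0.42] a deg [-0.7  0.9 49.6]
[0.46838475 0.1754428  0.26360422]
t cm [-5.14 -6.11 -3.12] a deg [-79.1  42.9  -0. ]
t cm [ -0.32 -13.55   0.  ] a deg [  0.   -0.  -51.5]
t cm [  4.04 -20.56 -10.4 ] a deg [  3.9   9.8 -63.3]
clock: 12.98
position: [0.474, 0.1755, 0.2629]
ee_rot: [-0.268, 0.732, 0.43, 0.456]
contact_force: [-0.3, 0.0, 0.1]
width: 0.0854
gripper_force: 0.0
[-0.5466338   0.10992329  2.24078572  1.21116035  1.28080718 -0.73661549]
t cm [-5.7  -6.12 -3.05] a deg [-73.4  40.4   0.5]
```

```bash
python3 -m pendant '[{"jaw":1,"tx":-1,"ty":-1,"tz":0,"ax":-5,"ay":2.8,"az":0},{"jaw":1,"tx":-2,"ty":-2,"tz":0,"ax":-13,"ay":7.2,"az":0},{"jaw":1,"tx":-3,"ty":-3,"tz":0,"ax":-22,"ay":12.1,"az":0},{"jaw":1,"tx":-4,"ty":-4,"tz":0,"ax":-31,"ay":17,"az":0},{"jaw":1,"tx":-5,"ty":-5,"tz":0,"ax":-40,"ay":22,"az":0},{"jaw":1,"tx":-5.7,"ty":-6.1,"tz":0,"ax":-49,"ay":27,"az":0},{"jaw":1,"tx":-5.7,"ty":-6.1,"tz":0,"ax":-58,"ay":31.9,"az":0},{"jaw":1,"tx":-5.7,"ty":-6.1,"tz":-1,"ax":-66,"ay":36.3,"az":0},{"jaw":1,"tx":-5.7,"ty":-6.1,"tz":-2,"ax":-73.4,"ay":40.4,"az":0.5},{"jaw":1,"tx":-5.7,"ty":-6.1,"tz":-2,"ax":-73.4,"ay":40.4,"az":0.5}]'
python3 - <<'E'
from h import *
from rig import manip
print(manip.get_state()["qpos"])
rows(pose((.42,-.02,.25),10,20,0))
E
```

```text
clock: 14.22
position: [0.4122, 0.1183, 0.2401]
ee_rot: [0.087, 0.844, 0.507, -0.153]
contact_force: [-0.3, -0.7, 0.7]
width: 0.0853
gripper_force: 0.0
[ 0.31597334  0.21100374  1.62949779 -0.23561235  1.56700094  0.83736313]
t cm [  0.15 -13.94  -0.77] a deg [ -0.3  -0.5 -51.9]
```

```bash
python3 -m pendant '[{"jaw":1,"tx":0,"ty":-1,"tz":0,"ax":0,"ay":0,"az":-4},{"jaw":1,"tx":0,"ty":-3,"tz":0,"ax":0,"ay":0,"az":-12},{"jaw":1,"tx":0,"ty":-6,"tz":0,"ax":0,"ay":0,"az":-20},{"jaw":1,"tx":0,"ty":-9,"tz":0,"ax":0,"ay":0,"az":-28},{"jaw":1,"tx":0,"ty":-11,"tz":0,"ax":0,"ay":0,"az":-36},{"jaw":1,"tx":0,"ty":-13,"tz":0,"ax":0,"ay":0,"az":-44},{"jaw":1,"tx":0,"ty":-14,"tz":0,"ax":0,"ay":0,"az":-51.9},{"jaw":1,"tx":0,"ty":-14,"tz":0,"ax":0,"ay":0,"az":-51.9}]'
python3 - <<'E'
from h import *
from rig import manip
print(manip.get_state()["qpos"])
rows(pose((.421,-.182,.032),-53.5,30,.13,1))
E
```

```text
clock: 15.22
position: [0.4139, -0.0259, 0.2442]
ee_rot: [0.013, 0.982, 0.081, -0.172]
contact_force: [0.2, 0.6, -0.4]
width: 0.0854
gripper_force: 0.0
[-0.14110973  0.22296564  1.60092409 -0.10157479  1.64986061  1.27393694]
t cm [  4.02 -20.08 -11.58] a deg [  3.9   9.9 -62.7]
```

```bash
python3 -m pendant '[{"jaw":1,"tx":0.5,"ty":-2,"tz":0,"ax":0.3,"ay":0.8,"az":-5},{"jaw":1,"tx":1,"ty":-5,"tz":0,"ax":0.8,"ay":2,"az":-13},{"jaw":1,"tx":1.6,"ty":-8,"tz":0,"ax":1.3,"ay":3.3,"az":-21},{"jaw":1,"tx":2.2,"ty":-11,"tz":-1,"ax":1.8,"ay":4.6,"az":-29},{"jaw":1,"tx":2.8,"ty":-14,"tz":-3,"ax":2.3,"ay":5.9,"az":-37},{"jaw":1,"tx":3.4,"ty":-17,"tz":-6,"ax":2.8,"ay":7.1,"az":-45},{"jaw":1,"tx":3.8,"ty":-19,"tz":-9,"ax":3.4,"ay":8.5,"az":-54},{"jaw":1,"tx":4,"ty":-20.1,"tz":-11.6,"ax":3.9,"ay":9.9,"az":-62.7},{"jaw":1,"tx":4,"ty":-20.1,"tz":-11.6,"ax":3.9,"ay":9.9,"az":-62.7},{"jaw":1,"tx":4,"ty":-20.1,"tz":-11.6,"ax":3.9,"ay":9.9,"az":-62.7}]'
python3 - <<'E'
from h import *
from rig import manip
i=manip.get_image("wrist");cv2.imwrite("pics/w4.png",i["pixels"])
Q=pts(i);hsv=cv2.cvtColor(i["pixels"],cv2.COLOR_BGR2HSV)
for z0 in(.015,.05):
    w=(hsv[...,1]<60)&(hsv[...,2]>90)&(Q[...,2]>z0)&(Q[...,2]<.066)&(np.hypot(Q[...,0]-.42,Q[...,1]+.18)<.085)
    print(cv2.minAreaRect(Q[w][:,:2].astype(np.float32)),w.sum(),np.median(Q[w][:,2]))
print(manip.get_state()["qpos"])
rows(pose((.421,-.182,.032),-53.5,30,0,1))
E
```

```text
clock: 16.48
position: [0.4551, -0.2241, 0.1288]
ee_rot: [-0.117, 0.864, -0.431, -0.232]
contact_force: [-0.1, -0.3, 0.1]
width: 0.0853
gripper_force: 0.0
((0.42172181606292725, -0.18486648797988892), (0.05607914924621582, 0.1194847971200943), 36.45512008666992) 6076 0.050368740275693255
((0.420993447303772, -0.18383684754371643), (0.055928539484739304, 0.11721843481063843), 36.738624572753906) 3077 0.05423364207727882
[-0.68299719  0.52826924  1.48802863  0.12215396  1.63524467  1.78803588]
t cm [ -4.     4.95 -11.32] a deg [-0.1  0.1 -0.5]
```

View pics/w4.png

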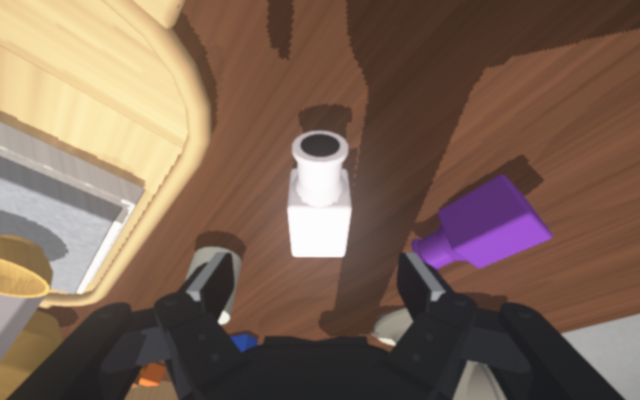

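The short vase is centred between the fingers (axis at column 320), with the purple one and the candle to the sides. I'll descend and grip it about 42 mm from the base.

```bash
python3 -m pendant '[{"jaw":1,"tx":-1.5,"ty":1.9,"tz":-3.4,"ax":0,"ay":0,"az":-0.5},{"jaw":1,"tx":-3,"ty":3.7,"tz":-6.8,"ax":0,"ay":0,"az":-0.5},{"jaw":1,"tx":-4.2,"ty":5.1,"tz":-9.4,"ax":0,"ay":0,"az":-0.5},{"jaw":1,"tx":-5,"ty":6.1,"tz":-11.3,"ax":0,"ay":0,"az":-0.5},{"jaw":1,"tx":-5,"ty":6.1,"tz":-11.3,"ax":0,"ay":0,"az":-0.5},{"jaw":1,"tx":-5,"ty":6.1,"tz":-11.3,"ax":0,"ay":0,"az":-0.5}]'; python3 -m pendant '[{"jaw":0.6,"tx":0,"ty":0,"tz":0,"ax":0,"ay":0,"az":0},{"jaw":0.4,"tx":0,"ty":0,"tz":0,"ax":0,"ay":0,"az":0},{"jaw":0.3,"tx":0,"ty":0,"tz":0,"ax":0,"ay":0,"az":0},{"jaw":0.2,"tx":0,"ty":0,"tz":0,"ax":0,"ay":0,"az":0},{"jaw":0.1,"tx":0,"ty":0,"tz":0,"ax":0,"ay":0,"az":0},{"jaw":-1,"tx":0,"ty":0,"tz":0,"ax":0,"ay":0,"az":0},{"jaw":-1,"tx":0,"ty":0,"tz":0,"ax":0,"ay":0,"az":0}]' 25;python3 - <<'E'
from h import *
save_grasp("short.npz",(.4214,-.1845,.028),-53.5)
E
python3 -m pendant '[{"jaw":-1,"tx":0,"ty":0,"tz":1,"ax":0,"ay":0,"az":0},{"jaw":-1,"tx":0,"ty":0,"tz":3,"ax":0,"ay":0,"az":0},{"jaw":-1,"tx":0,"ty":0,"tz":6,"ax":0,"ay":0,"az":0},{"jaw":-1,"tx":0,"ty":0,"tz":10,"ax":0,"ay":0,"az":0},{"jaw":-1,"tx":0,"ty":0,"tz":14,"ax":0,"ay":0,"az":0},{"jaw":-1,"tx":0,"ty":0,"tz":17,"ax":0,"ay":0,"az":0},{"jaw":-1,"tx":0,"ty":0,"tz":19,"ax":0,"ay":0,"az":0},{"jaw":-1,"tx":0,"ty":0,"tz":20,"ax":0,"ay":0,"az":0},{"jaw":-1,"tx":0,"ty":0,"tz":20,"ax":0,"ay":0,"az":0}]'
python3 - <<'E'
from h import *
from rig import manip
print(manip.get_state()["qpos"])
L=pose((.42,-.12,.25),55,30,0);rows(L)
U=place("short.npz",(.50,-.13,.26),55);rows(U,L)
rows(place("short.npz",(.618,-.1536,.14),-8),U)
E
```

```text
clock: 17.27
position: [0.4065, -0.1643, 0.0156]
ee_rot: [-0.117, 0.863, -0.435, -0.23]
contact_force: [-0.0, 0.2, 0.2]
width: 0.0856
gripper_force: 0.0
clock: 18.15
position: [0.4058, -0.1642, 0.0149]
ee_rot: [-0.118, 0.862, -0.436, -0.231]
contact_force: [2.5, -1.0, 5.5]
width: 0.056
gripper_force: 18.2
clock: 19.27
position: [0.4049, -0.1639, 0.2144]
ee_rot: [-0.117, 0.862, -0.436, -0.231]
contact_force: [0.3, -0.4, -2.5]
width: 0.0558
gripper_force: 20.1
[-0.66103897  0.35538816  1.55532396  0.1389907   1.7376507   1.83358771]
t cm [0.98 3.62 1.94] a deg [-0.000e+00 -1.000e-01  1.087e+02]
t cm [9.33 0.81 0.06] a deg [ 73.8 -51.4  -0.1]
t cm [ 12.3   -3.64 -12.  ] a deg [  0.  -0. -63.]
```

```bash
python3 -m pendant '[{"jaw":-1,"tx":0,"ty":0.3,"tz":1,"ax":0,"ay":0,"az":4},{"jaw":-1,"tx":0.1,"ty":0.6,"tz":2,"ax":0,"ay":0,"az":11},{"jaw":-1,"tx":0.2,"ty":1,"tz":2,"ax":0,"ay":0,"az":19},{"jaw":-1,"tx":0.3,"ty":1.3,"tz":2,"ax":0,"ay":0,"az":27},{"jaw":-1,"tx":0.4,"ty":1.6,"tz":2,"ax":0,"ay":0,"az":35},{"jaw":-1,"tx":0.5,"ty":2,"tz":2,"ax":0,"ay":0,"az":43},{"jaw":-1,"tx":0.6,"ty":2.3,"tz":2,"ax":0,"ay":0,"az":51},{"jaw":-1,"tx":0.7,"ty":2.6,"tz":2,"ax":0,"ay":0,"az":59},{"jaw":-1,"tx":0.8,"ty":3,"tz":2,"ax":0,"ay":0,"az":67},{"jaw":-1,"tx":1,"ty":3.6,"tz":2,"ax":0,"ay":0,"az":75}]'
python3 -m pendant '[{"jaw":-1,"tx":0,"ty":0,"tz":0,"ax":0,"ay":0,"az":8},{"jaw":-1,"tx":0,"ty":0,"tz":0,"ax":0,"ay":0,"az":16},{"jaw":-1,"tx":0,"ty":0,"tz":0,"ax":0,"ay":0,"az":24},{"jaw":-1,"tx":0,"ty":0,"tz":0,"ax":0,"ay":0,"az":30},{"jaw":-1,"tx":0,"ty":0,"tz":0,"ax":0,"ay":0,"az":33.7},{"jaw":-1,"tx":0,"ty":0,"tz":0,"ax":0,"ay":0,"az":33.7}]'
python3 - <<'E'
from h import *
from rig import manip
print(manip.get_state()["qpos"])
U=place("short.npz",(.50,-.13,.26),55);rows(U)
E
```

```text
clock: 20.52
position: [0.4147, -0.1274, 0.2329]
ee_rot: [0.048, 0.948, 0.181, -0.256]
contact_force: [-0.0, 1.2, -2.6]
width: 0.0559
gripper_force: 20.2
clock: 21.28
position: [0.4139, -0.1271, 0.2333]
ee_rot: [0.119, 0.856, 0.447, -0.231]
contact_force: [-0.0, 0.3, -2.1]
width: 0.0562
gripper_force: 20.2
[-0.0909103   0.22578824  1.69725535 -0.45062302  1.50853455  0.61355959]
t cm [9.41 0.76 0.11] a deg [ 73.9 -51.6  -0.2]
```

```bash
python3 -m pendant '[{"jaw":-1,"tx":1,"ty":0,"tz":0,"ax":4,"ay":-2.8,"az":0},{"jaw":-1,"tx":2,"ty":0.1,"tz":0,"ax":10,"ay":-7,"az":0},{"jaw":-1,"tx":3,"ty":0.2,"tz":0,"ax":17,"ay":-11.9,"az":0},{"jaw":-1,"tx":4,"ty":0.3,"tz":0,"ax":24,"ay":-16.8,"az":0},{"jaw":-1,"tx":5,"ty":0.4,"tz":0,"ax":31,"ay":-21.6,"az":0},{"jaw":-1,"tx":6,"ty":0.5,"tz":0,"ax":38,"ay":-26.5,"az":0},{"jaw":-1,"tx":7,"ty":0.6,"tz":0,"ax":45,"ay":-31.4,"az":0},{"jaw":-1,"tx":8,"ty":0.7,"tz":0,"ax":52,"ay":-36.3,"az":0},{"jaw":-1,"tx":9,"ty":0.8,"tz":0,"ax":58,"ay":-40.5,"az":0},{"jaw":-1,"tx":9.4,"ty":0.8,"tz":0,"ax":63,"ay":-44,"az":0}]'
python3 - <<'E'
from h import *
from rig import manip
print(manip.get_state()["qpos"])
rows(place("short.npz",(.618,-.1536,.14),-8))
E
```

```text
clock: 22.52
position: [0.5087, -0.1211, 0.2334]
ee_rot: [-0.185, 0.814, 0.423, 0.352]
contact_force: [-0.3, -0.1, -1.8]
width: 0.056
gripper_force: 20.2
[-0.90200486  0.24770197  1.85237745  0.78692392  1.40715114 -0.57488215]
t cm [ 12.22  -3.48 -11.9 ] a deg [  5.5 -12.6 -62.7]
```

```bash
python3 -m pendant '[{"jaw":-1,"tx":1,"ty":0,"tz":0,"ax":0.3,"ay":-0.8,"az":-4},{"jaw":-1,"tx":2,"ty":-0.4,"tz":0,"ax":0.9,"ay":-2,"az":-10},{"jaw":-1,"tx":3,"ty":-0.8,"tz":0,"ax":1.5,"ay":-3.4,"az":-17},{"jaw":-1,"tx":4.5,"ty":-1.2,"tz":0,"ax":2.1,"ay":-4.8,"az":-24},{"jaw":-1,"tx":6,"ty":-1.7,"tz":0,"ax":2.7,"ay":-6.2,"az":-31},{"jaw":-1,"tx":7.5,"ty":-2.2,"tz":-1,"ax":3.3,"ay":-7.6,"az":-38},{"jaw":-1,"tx":9,"ty":-2.6,"tz":-3,"ax":3.9,"ay":-9,"az":-45},{"jaw":-1,"tx":10.5,"ty":-3,"tz":-6,"ax":4.6,"ay":-10.5,"az":-52},{"jaw":-1,"tx":11.5,"ty":-3.3,"tz":-9,"ax":5.1,"ay":-11.8,"az":-58.5},{"jaw":-1,"tx":12.2,"ty":-3.5,"tz":-11.9,"ax":5.5,"ay":-12.6,"az":-62.7}]'; python3 -m pendant '[{"jaw":-1,"tx":0,"ty":0,"tz":0,"ax":0,"ay":0,"az":0},{"jaw":-1,"tx":0,"ty":0,"tz":0,"ax":0,"ay":0,"az":0},{"jaw":-1,"tx":0,"ty":0,"tz":0,"ax":0,"ay":0,"az":0}]'; python3 - <<'E'
from h import *
from rig import manip
np.set_printoptions(precision=4,suppress=True)
print(manip.get_state()["qpos"])
rows(place("short.npz",(.618,-.1536,.072),-8))
for n in("scene","wrist"):
    i=manip.get_image(n);cv2.imwrite(f"pics/{n}5.png",i["pixels"]);upr(i,(.618,-.154),.05,[(.18,.23),(.17,.185),(.1,.14),(.07,.1)])
a=cv2.imread("pics/scene5.png")[90:310,160:400];b=cv2.imread("pics/wrist5.png");cv2.imwrite("pics/c5.png",np.hstack([cv2.resize(a,(436,400)),cv2.resize(b[:,100:],(360,267))[:400] if 0 else cv2.resize(b[:,:],(360,400))]))
E
```

```text
clock: 23.78
position: [0.6332, -0.1478, 0.1415]
ee_rot: [0.011, 0.864, -0.031, 0.503]
contact_force: [0.2, 0.3, -0.7]
width: 0.0557
gripper_force: 20.2
clock: 24.15
position: [0.6335, -0.1479, 0.1442]
ee_rot: [0.011, 0.863, -0.029, 0.504]
contact_force: [0.3, -0.5, -1.4]
width: 0.0556
gripper_force: 20.3
[-0.595   0.3417  2.361   2.3778  0.7041 -1.2152]
t cm [-0.26 -0.8  -9.77] a deg [-0.3  0.6 -4.4]
(0.18, 0.23) 294 med [ 0.631  -0.1339  0.1974] min [ 0.5788 -0.1745  0.1803] max [ 0.6547 -0.1141  0.23  ]
(0.17, 0.185) 137 med [ 0.6362 -0.1246  0.1804] min [ 0.5862 -0.1757  0.1704] max [ 0.6528 -0.1093  0.1848]
(0.1, 0.14) 136 med [ 0.6395 -0.1217  0.125 ] min [ 0.599  -0.1739  0.108 ] max [ 0.6546 -0.1132  0.1396]
(0.18, 0.23) 18467 med [ 0.6026 -0.1464  0.203 ] min [ 0.5733 -0.1761  0.18  ] max [ 0.6461 -0.1185  0.228 ]
(0.17, 0.185) 6765 med [ 0.5961 -0.1454  0.1817] min [ 0.5903 -0.1807  0.17  ] max [ 0.6461 -0.1069  0.185 ]
(0.1, 0.14) 291 med [ 0.5929 -0.1461  0.1375] min [ 0.5913 -0.1722  0.1271] max [ 0.596  -0.1186  0.14  ]
```

View pics/c5.png

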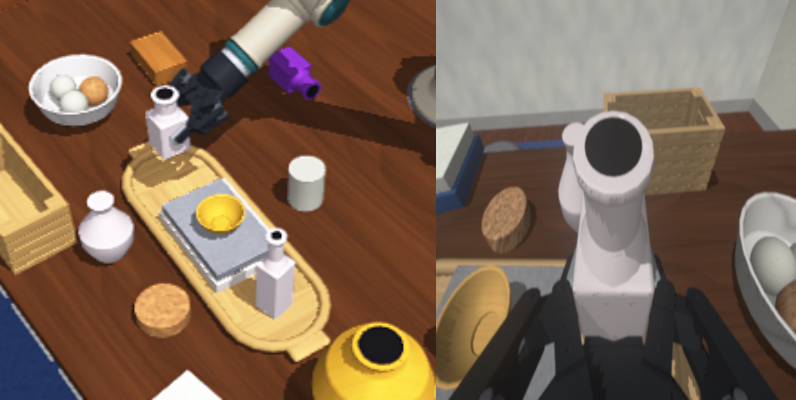

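The left panel shows the short vase upright above the tray's right end, at crop (168,125), with the tall vase still standing at (275,275). The move hadn't fully reached its target (about 3 cm high, 4° of heading short), so I'll finish it and lower.

```bash
python3 -m pendant '[{"jaw":-1,"tx":-0.1,"ty":-0.4,"tz":-0.5,"ax":-0.1,"ay":0.3,"az":-2},{"jaw":-1,"tx":-0.3,"ty":-0.8,"tz":-2,"ax":-0.3,"ay":0.6,"az":-4.4},{"jaw":-1,"tx":-0.3,"ty":-0.8,"tz":-4,"ax":-0.3,"ay":0.6,"az":-4.4},{"jaw":-1,"tx":-0.3,"ty":-0.8,"tz":-6,"ax":-0.3,"ay":0.6,"az":-4.4},{"jaw":-1,"tx":-0.3,"ty":-0.8,"tz":-7.5,"ax":-0.3,"ay":0.6,"az":-4.4},{"jaw":-1,"tx":-0.3,"ty":-0.8,"tz":-7.5,"ax":-0.3,"ay":0.6,"az":-4.4},{"jaw":-1,"tx":-0.3,"ty":-0.8,"tz":-7.5,"ax":-0.3,"ay":0.6,"az":-4.4}]'; python3 - <<'E'
from h import *
from rig import manip
np.set_printoptions(precision=4,suppress=True)
print(manip.get_state()["qpos"])
rows(place("short.npz",(.618,-.1536,.072),-8))
for n in("scene","wrist"):
    i=manip.get_image(n);upr(i,(.618,-.154),.05,[(.147,.16),(.14,.18),(.125,.138),(.085,.105),(.055,.07)])
E
```

```text
clock: 25.12
position: [0.6305, -0.1555, 0.0688]
ee_rot: [0.032, 0.864, -0.061, 0.499]
contact_force: [-0.3, -0.4, -1.4]
width: 0.0561
gripper_force: 20.3
[-0.5487  0.5414  2.4448  2.6839  0.9059 -1.4862]
t cm [ 0.04 -0.04 -2.23] a deg [-0.1  0.   0. ]
(0.147, 0.16) 75 med [ 0.6254 -0.148   0.1517] min [ 0.5979 -0.1798  0.1471] max [ 0.642  -0.129   0.1571]
(0.14, 0.18) 89 med [ 0.6251 -0.1451  0.1513] min [ 0.5979 -0.1798  0.1407] max [ 0.642  -0.129   0.1571]
(0.125, 0.138) 29 med [ 0.6316 -0.1387  0.1309] min [ 0.609  -0.1535  0.1254] max [ 0.6399 -0.1343  0.138 ]
(0.085, 0.105) 109 med [ 0.6306 -0.1291  0.0971] min [ 0.579  -0.1831  0.0853] max [ 0.6535 -0.1144  0.1048]
(0.055, 0.07) 45 med [ 0.6447 -0.1312  0.0632] min [ 0.5984 -0.1812  0.055 ] max [ 0.6535 -0.1177  0.07  ]
(0.147, 0.16) 6325 med [ 0.604  -0.1519  0.1515] min [ 0.5939 -0.1761  0.147 ] max [ 0.6406 -0.1311  0.153 ]
(0.14, 0.18) 6927 med [ 0.603  -0.1517  0.1514] min [ 0.5939 -0.1761  0.14  ] max [ 0.6406 -0.1311  0.153 ]
(0.125, 0.138) 2380 med [ 0.6007 -0.151   0.1319] min [ 0.598  -0.1715  0.125 ] max [ 0.616  -0.1349  0.138 ]
(0.085, 0.105) 3648 med [ 0.5909 -0.1489  0.0965] min [ 0.5865 -0.1881  0.085 ] max [ 0.645  -0.1153  0.105 ]
(0.055, 0.07) 723 med [ 0.5902 -0.1496  0.066 ] min [ 0.5866 -0.1766  0.055 ] max [ 0.5955 -0.1233  0.07  ]
```

```bash
python3 -m pendant '[{"jaw":-1,"tx":0,"ty":0,"tz":-0.5,"ax":0,"ay":0,"az":0},{"jaw":-1,"tx":0,"ty":0,"tz":-1.1,"ax":0,"ay":0,"az":0},{"jaw":-1,"tx":0,"ty":0,"tz":-1.5,"ax":0,"ay":0,"az":0},{"jaw":-1,"tx":0,"ty":0,"tz":-1.7,"ax":0,"ay":0,"az":0},{"jaw":-1,"tx":0,"ty":0,"tz":-1.8,"ax":0,"ay":0,"az":0},{"jaw":-1,"tx":0,"ty":0,"tz":-1.8,"ax":0,"ay":0,"az":0}]'; for k in 1 2; do python3 -m pendant '[{"jaw":-1,"tx":0,"ty":0,"tz":-0.1,"ax":0,"ay":0,"az":0},{"jaw":-1,"tx":0,"ty":0,"tz":-0.15,"ax":0,"ay":0,"az":0},{"jaw":-1,"tx":0,"ty":0,"tz":-0.15,"ax":0,"ay":0,"az":0}]'; done
```

```text
clock: 25.98
position: [0.63, -0.1551, 0.0495]
ee_rot: [0.032, 0.864, -0.061, 0.498]
contact_force: [-0.8, 0.6, -1.6]
width: 0.0558
gripper_force: 20.3
clock: 26.35
position: [0.6301, -0.1551, 0.0483]
ee_rot: [0.032, 0.864, -0.061, 0.498]
contact_force: [0.2, 0.8, -0.6]
width: 0.0557
gripper_force: 20.5
clock: 26.72
position: [0.6303, -0.1551, 0.0482]
ee_rot: [0.032, 0.863, -0.061, 0.5]
contact_force: [-5.1, -0.0, 6.5]
width: 0.0557
gripper_force: 21.3
```

Contact with the floor is at about 8 N. I'll raise the arm slightly to relieve it, then release and retreat.

```bash
python3 -m pendant '[{"jaw":-1,"tx":0,"ty":0,"tz":0.1,"ax":0,"ay":0,"az":0},{"jaw":-1,"tx":0,"ty":0,"tz":0.1,"ax":0,"ay":0,"az":0},{"jaw":0.4,"tx":0,"ty":0,"tz":0.1,"ax":0,"ay":0,"az":0},{"jaw":0.6,"tx":0,"ty":0,"tz":0.1,"ax":0,"ay":0,"az":0},{"jaw":0.8,"tx":0,"ty":0,"tz":0.1,"ax":0,"ay":0,"az":0},{"jaw":1,"tx":0,"ty":0,"tz":0.1,"ax":0,"ay":0,"az":0},{"jaw":1,"tx":0,"ty":0,"tz":0.1,"ax":0,"ay":0,"az":0},{"jaw":1,"tx":0,"ty":0,"tz":0.1,"ax":0,"ay":0,"az":0}]'; python3 -m pendant '[{"jaw":1,"tx":-0.9,"ty":0.12,"tz":0.5,"ax":0,"ay":0,"az":0},{"jaw":1,"tx":-2.6,"ty":0.37,"tz":1.5,"ax":0,"ay":0,"az":0},{"jaw":1,"tx":-5.1,"ty":0.7,"tz":3,"ax":0,"ay":0,"az":0},{"jaw":1,"tx":-7.7,"ty":1.1,"tz":4.5,"ax":0,"ay":0,"az":0},{"jaw":1,"tx":-10.3,"ty":1.4,"tz":6,"ax":0,"ay":0,"az":0},{"jaw":1,"tx":-12,"ty":1.7,"tz":9,"ax":0,"ay":0,"az":0},{"jaw":1,"tx":-13,"ty":1.8,"tz":13,"ax":0,"ay":0,"az":0},{"jaw":1,"tx":-13,"ty":1.8,"tz":17,"ax":0,"ay":0,"az":0},{"jaw":1,"tx":-13,"ty":1.8,"tz":17,"ax":0,"ay":0,"az":0},{"jaw":1,"tx":-13,"ty":1.8,"tz":17,"ax":0,"ay":0,"az":0}]'; python3 - <<'E'
from h import *
from rig import manip
np.set_printoptions(precision=4,suppress=True)
i=manip.get_image("scene");j=manip.get_image("top");cv2.imwrite("pics/f6.png",np.hstack([i["pixels"][60:360,130:480],j["pixels"][60:360,180:480]]))
upr(i,(.618,-.154),.05,[(.12,.15),(.1,.118),(.055,.08)]);upr(i,(.643,.1856),.05,[(.18,.21),(.1,.12),(.04,.08)])
E
```

```text
clock: 27.72
position: [0.63, -0.1551, 0.0476]
ee_rot: [0.032, 0.864, -0.061, 0.498]
contact_force: [0.4, 0.1, 0.9]
width: 0.0855
gripper_force: 0.0
clock: 28.98
position: [0.4989, -0.1364, 0.2173]
ee_rot: [0.032, 0.864, -0.061, 0.498]
contact_force: [-0.2, 0.1, 0.6]
width: 0.0851
gripper_force: 0.0
(0.12, 0.15) 81 med [ 0.6269 -0.1476  0.1312] min [ 0.5985 -0.1775  0.1216] max [ 0.6441 -0.1313  0.1372]
(0.1, 0.118) 47 med [ 0.6297 -0.1415  0.1086] min [ 0.6029 -0.1602  0.1   ] max [ 0.6384 -0.1346  0.1179]
(0.055, 0.08) 116 med [ 0.633  -0.1284  0.0657] min [ 0.597  -0.1813  0.055 ] max [ 0.6517 -0.1206  0.08  ]
(0.18, 0.21) 68 med [0.6497 0.1927 0.1904] min [0.6334 0.1718 0.1815] max [0.6614 0.2057 0.1957]
(0.1, 0.12) 91 med [0.664  0.2067 0.1098] min [0.6204 0.1692 0.1001] max [0.674  0.2145 0.1197]
(0.04, 0.08) 158 med [0.664  0.2058 0.0606] min [0.6219 0.1736 0.0409] max [0.6736 0.215  0.0797]
```

View pics/f6.png

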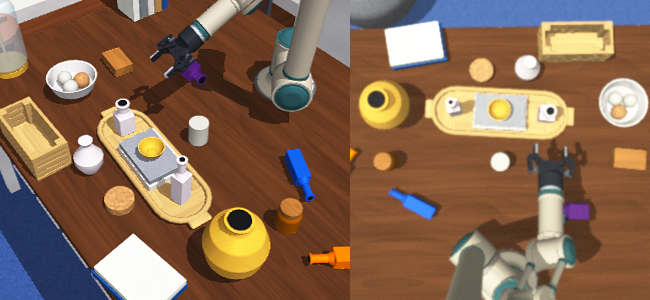

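Both vases stand upright, the short one at left-panel (123,118) and the tall one at (181,182), each centred in its round end. Everything else is in place and the arm is clear.

```bash
python3 -c "
from rig import manip
print(manip.sign_off())"
```

```text
the job is handed in; nothing more can be done
None
```

Both vases are standing upright on the tray, the tall one at the end by the brass urn and the short one at the other; each is within about 5 mm of the middle, nothing else looked moved in the final pictures, and the job is handed in at about 29 s.

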